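Lock the bayonet lid onto the multicooker

ROBOT

A 7-joint arm with a two-finger parallel gripper is mounted at the origin on a cart in front of the work surface, level with it; the furniture and walls round the work are solid. World frame = base frame: x ahead of the robot, y to its left, z up, the work surface at z = 0. Lengths are in m, angles in degrees, forces in N, time in s.
With the tool pointing down it reaches from about 0.425 to 0.875 m from the base axis. Payload 4.7 kg.
Tool frame: the origin (TCP) lies between the finger pads; the fingertips stand 11 mm ahead of it and the grasp point (between the pads) lies 8 mm behind it (env.tcp_to_tips is the distance from the TCP to the fingertips, in m); z points along the fingers, y is the line along which they close (so a half turn about z gives the same grasp; the last joint's range is limited). The gripper opens to 87 mm and grips with 3 to 60 N. Pads are 19 mm wide; open, the fingers measure 117 mm over their backs; the gripper's body (75 mm by 190 mm) begins 51 mm behind the grasp point.
Start: joints at [66.813, 18.392, -4.016, 83.108, 1.295, 78.541, -3.26], TCP at [0.264, -0.594, 0.234] pointing down, gripper open.
Joint ranges: [-163.93, 163.93], [-17.29, 119.83], [-79.2, 71.16], [3.27, 140.29], [-89.18, 269.18], [5.43, 117.66], [-154.24, 154.24]. Speed limits (degrees/s): [147.25, 147.25, 180, 180, 180, 180, 180].

INTERFACE

Orientations are given as [roll, pitch, yaw] about the fixed x, y, z axes, in that order (R = Rz(yaw) Ry(pitch) Rx(roll)).
In Python, from cell import env, viewer gives the robot as it stands.
- The arm moves only by the tool step_arm, never from a script. Its arguments are lists of equal length, an entry for each row: "delta_pos": the shift along the tool's x, y, z in units of 0.2 m (1.0 is 0.2 m), a list of three; "rot": the turn, a rotation vector about the tool's x, y, z in units of 1.5 rad (1.0 is 1.5 rad), a list of three; "gripper": the gripper command: -1 is shut, 1 is fully open, values between are in proportion. A call has 1 to 20 rows; each row is the pose to reach, as a shift and turn from the pose commanded when the call began, along the tool's axes at that moment; what a row does not reach only later rows make up. A row lasts 1/8 s, in which the tool goes at most 62.5 mm and 10.7 degrees, less where a joint would pass 70% of its speed; a pose out of reach is approached as far as the arm can. A call with a number of a shift or a turn outside -1 to 1 is refused whole. A call with a gripper value outside its range is refused whole. The fingers move at their own pace and stop on an object; "squeeze" is the grip in N (left out, the last holds). Time passes only in rows, so rows that repeat a pose let the fingers close. It gives the time, the measured TCP pose, the force, the opening and the grip force at its end, in the units of the state.
- env.get_obs(): the state, without advancing time (a new reading comes with each control period).
- viewer.read_camera(name): name is "scene" or "top" or "wrist"; returns a dict with "img" (384x512x3 uint8, red, green, blue), "fx", "fy", "cx", "cy" (pixels), "pose" (4x4, takes a point from camera to world coordinates). Camera axes: x right, y down, z forward; pixel columns grow to the right and rows downward; lengths in m; the calibration is good to about 2 mm. A picture is of the moment at which its call begins. There is no depth.
- env.sign_off(): hands the job in; it is judged then, once.
The state is a dict: "time_s": time; "qpos": joint angles; "joint_velocities": joint speeds; "effort": joint torques, N m; "tool_pos": TCP position; "tool_rot": TCP orientation; "force": force on the tool from outside, world axes, zero at the start; "wrist_torque": the same for the moment, N m; "grip_width": finger opening in m; "grasp_force": force on a finger pad.
Only numpy, scipy, OpenCV 4.12 (cv2) and the standard library are available. Lean on these libraries where they do the work, as an engineer would, in place of code of your own. Each camera call takes 0.05 s, during which the arm holds its last target. There are 200 camera calls.

TASK

Put the lid on the multicooker: lower it so that its four pins drop through the gaps in the cooker's collar and it sits on the sealing ring, then turn it clockwise by its handle until the pins have run up the ramps and it is locked tight against the stops, and let go. Leave the other things on the counter where they are.

Things in the scene. Friction and masses are not known exactly. Their poses are not given: they have to be found in the camera images.
- cooker: White multicooker, fixed, open at the top: round, 192 mm across (226 over two black side grips on its y axis), 131 mm tall, with a light metal collar. Origin: centre of its underside, on the counter; z up; its black control panel faces its -x. Inside the collar four dark lugs, centred on its +x, +y, -x, -y axes, alternate with four gaps at 45 degrees between.
- collar (a point): Centre of the mouth of the cooker's collar, level with its rim, 131 mm above the counter. The collar's inner diameter is 158 mm; its lugs reach in to a diameter of 137 mm.
- gap (a point): Middle of one of the four gaps (each 30 degrees wide, a black line on the rim), at rim height, 45 degrees counter-clockwise (from above) of the cooker's +x; the others follow every 90 degrees. Pins go straight down here. From a gap the lid can turn only clockwise.
- lug (a point): Top middle of the lug on the cooker's +x (red dot on the rim); the others follow every 90 degrees; each is 60 degrees wide. Its underside is a ramp: a pin turned clockwise from the gap's middle meets it after about 18 degrees, is drawn down until 37 degrees, runs on level and meets a solid stop at 45 degrees, then being at the red dot.
- seal_top (a point): Centre of the top of the black sealing ring inside the cooker (120 mm across, 105 mm above the counter) on which the lid's underside rests. It is sprung downward: about 3 N preload, then 1.2 N per mm.
- lid_handle (a point): Middle of the loose lid's black handle bar: where to grasp it, 65 mm above the lid's underside; z up, x along the bar. Bar 104 long, 24 wide (y), 22 tall, open beneath between posts 36 mm either side. The lid (0.3 kg) starts flat on the counter. Resting unlocked on the ring this point is 169.5 mm above the counter; locking draws it down about 3 mm, and takes about 0.5 N m; friction keeps it.
- lid_pin (a point): Outer end of one of the lid's four round pins (10 mm thick, centred 8 mm above the underside), on its +x, in line with the bar; the others are on its +y, -x, -y, so the lid fits in any quarter turn. Pins end at a diameter of 152 mm; the lid's steel plug is 132 mm across, 24 mm thick, with a low dome to 32 mm.
- mug_a: The blue mug, a bystander; origin at the centre of its underside.
- salt_shaker: The salt shaker, a bystander; origin at the centre of its underside.
- spice_jar: The red-capped spice jar, a bystander; origin at the centre of its underside.
- jam_jar: The jam jar, a bystander; origin at the centre of its underside.

How it is judged:
By the outcome, as a careful person would: the job done as asked, in the order asked, and still so for the second after the job is handed in, with the robot touching nothing.
It also fails if it takes over 51 s, if anything falls off the work surface, if the arm or the gripper's body presses on something with over 40 N, if the wrist force passes 120 N, or if a joint passes its speed limit or range.

## Working session

There is one attempt and no reset: what is moved stays moved. The work goes in short steps, Python scripts to look and compute and a tool call to move; the robot and the scene stay as the last step left them, time stands still between calls to the robot, and variables do not carry over. Pictures are saved under pics/ and viewed, at most 10 in all, crops included, and the job is handed in when it is done.

Besides the shell and the picture viewer there is one more tool, called after "Call:" as name(argument=value, ...) on one line, values as JSON. step_arm: Moves the arm, as the interface text tells. Shifts and turns lie within -1 to 1; 1 stands for 0.2 m of shift or 1.5 rad of turn. Its arguments: {"type":"object","properties":{"delta_pos":{"type":"array"},"rot":{"type":"array"},"gripper":{"type":"array"},"squeeze":{"type":"number"}},"required":["delta_pos","rot","gripper"]}

```bash
mkdir -p pics
python3 - <<'E'
from cell import env, viewer
import cv2,pickle,numpy as np
o=env.get_obs();print({k:np.round(v,3) for k,v in o.items()},env.tcp_to_tips)
d={}
for n in("scene","top","wrist"):
    c=viewer.read_camera(n);d[n]=c;cv2.imwrite(f"pics/{n}0.png",c["img"][...,::-1]);print(n,c["fx"],c["cx"],c["cy"],np.round(c["pose"],3).tolist())
pickle.dump(d,open("c0.pkl","wb"))
cv2.imwrite("pics/both0.png",cv2.resize(np.vstack([d["scene"]["img"],d["top"]["img"]])[...,::-1],None,fx=.78,fy=.78))
E
```

```text
{'time_s': np.float64(0.0), 'qpos': array([66.814, 18.438, -4.014, 83.177,  1.296, 78.542, -3.26 ]), 'joint_velocities': array([ 0.083, -0.015,  0.097,  0.043, -0.011, -0.049, -0.017]), 'effort': array([ 0.0000e+00, -4.9129e+01, -4.0400e-01, -3.1253e+01, -6.4000e-02,
        4.3000e-02,  0.0000e+00]), 'tool_pos': array([ 0.264, -0.593,  0.232]), 'tool_rot': array([-1.79889e+02,  7.00000e-03,  2.39950e+01]), 'force': array([ 0.637, -0.511, -1.178]), 'wrist_torque': array([0.014, 0.019, 0.001]), 'grasp_force': np.float64(0.0), 'grip_width': np.float64(0.087)} 0.011
scene 384.726349166754 249.1699899514969 191.43400948481965 [[-0.738, -0.331, 0.587, -0.163], [-0.674, 0.367, -0.641, 0.698], [-0.003, -0.869, -0.494, 0.724], [0.0, 0.0, 0.0, 1.0]]
top 387.49248871700513 253.84466728700937 185.69853820182985 [[-0.004, -0.979, 0.204, 0.378], [-1.0, 0.005, 0.004, -0.104], [-0.005, -0.204, -0.979, 1.096], [0.0, 0.0, 0.0, 1.0]]
wrist 328.14459667391253 249.29466747398288 193.79851100454806 [[0.407, -0.881, -0.241, 0.329], [-0.914, -0.393, -0.105, -0.564], [-0.002, 0.263, -0.965, 0.383], [0.0, 0.0, 0.0, 1.0]]
```

View pics/top0.png

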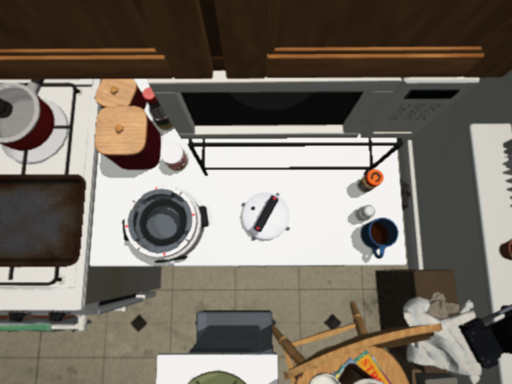

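View pics/scene0.png

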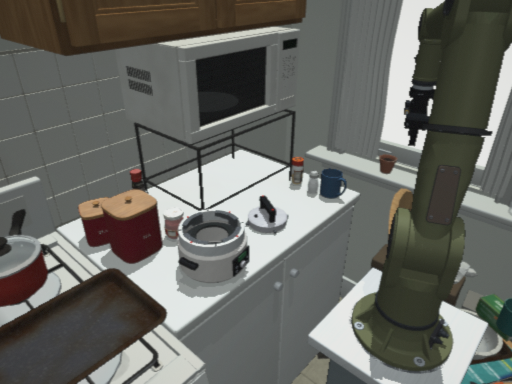

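The top view shows the lid near (265,216), its bar from (272,199) to (258,232), and the cooker near (163,222). The scene view shows the cooker at (213,245) and the lid at (267,213). A wire rack with a microwave stands behind them.

```bash
cat > h.py <<'E'
import numpy as np,cv2,pickle
def ray(c,u,v):
    P=np.array(c["pose"]);d=P[:3,:3]@np.array([(u-c["cx"])/c["fx"],(v-c["cy"])/c["fy"],1.]);return P[:3,3],d/np.linalg.norm(d)
def onz(c,uv,z):
    o,d=ray(c,*uv);return o+d*(z-o[2])/d[2]
def tri(*obs):
    A=np.zeros((3,3));b=np.zeros(3);R=[ray(c,*uv) for c,uv in obs]
    for o,d in R:
        M=np.eye(3)-np.outer(d,d);A+=M;b+=M@o
    p=np.linalg.solve(A,b);return p,max(np.linalg.norm(np.cross(p-o,d)) for o,d in R)
def proj(c,p):
    q=np.linalg.inv(c["pose"])@np.r_[p,1];return np.array([c["fx"]*q[0]/q[2]+c["cx"],c["fy"]*q[1]/q[2]+c["cy"]])
E
python3 - <<'E'
from h import *
d=pickle.load(open("c0.pkl","rb"));t,s=d["top"],d["scene"]
def bar(c,x0,y0,x1,y1):
    im=c["img"][y0:y1,x0:x1];hsv=cv2.cvtColor(im,cv2.COLOR_RGB2HSV)
    m=(im.max(2)<75).astype(np.uint8)
    n,l,st,ce=cv2.connectedComponentsWithStats(m)
    k=1+st[1:,4].argmax();r=cv2.minAreaRect(np.argwhere(l==k)[:,::-1].astype(np.float32)+[x0,y0] if 0 else (np.argwhere(l==k)[:,::-1]+[x0,y0]).astype(np.float32))
    return r,ce[k]+[x0,y0]
rt,ct=bar(t,245,190,290,242);rs,cs=bar(s,248,190,290,232)
print(rt,ct,rs,cs);print("lid tri",tri((t,ct),(s,cs)))
print("lid on z .065",onz(t,ct,.065),onz(t,(272,199),.07),onz(t,(258,232),.07))
for u in [(163,222)]:print("cooker",onz(t,u,.131))
print("counter",[onz(t,u,0).round(2) for u in((90,265),(405,265),(400,140),(190,135))])
print("rack",tri((t,(206,174)),(s,(203,201))),tri((t,(190,139)),(s,(137,125))), "rackfront top corner",tri((t,(206,174)),(s,(199,152))))
a=cv2.resize(t["img"][180:270,115:215],None,fx=5,fy=5,interpolation=2);b=cv2.resize(t["img"][180:270,235:295],None,fx=5,fy=5,interpolation=2)
cv2.imwrite("pics/crop1.png",np.hstack([a,b])[...,::-1])
E
```

```text
((265.2850036621094, 213.4817657470703), (7.710700511932373, 37.10774612426758), 28.810794830322266) [265.41312741 213.2972973 ] ((267.1700134277344, 208.6900177001953), (27.38532066345215, 11.004724502563477), 55.304847717285156) [267.68627451 208.34313725]
lid tri (array([ 0.51733056, -0.13115206,  0.05141674]), np.float64(0.0014138813409643781))
lid on z .065 [ 0.51666031 -0.12998723  0.065     ] [ 0.55453964 -0.14791284  0.07      ] [ 0.46640392 -0.10982482  0.07      ]
cooker [0.48698883 0.12767742 0.131     ]
counter [array([0.38, 0.36, 0.  ]), array([ 0.38, -0.52,  0.  ]), array([ 0.74, -0.53,  0.  ]), array([0.76, 0.09, 0.  ])]
rack (array([0.62493629, 0.03402479, 0.10647205]), np.float64(0.011830184669214506)) (array([0.69348242, 0.09978487, 0.33483853]), np.float64(0.08547822602980444)) rackfront top corner (array([0.6013416 , 0.02799413, 0.27151688]), np.float64(0.03350478458704859))
```

View pics/crop1.png

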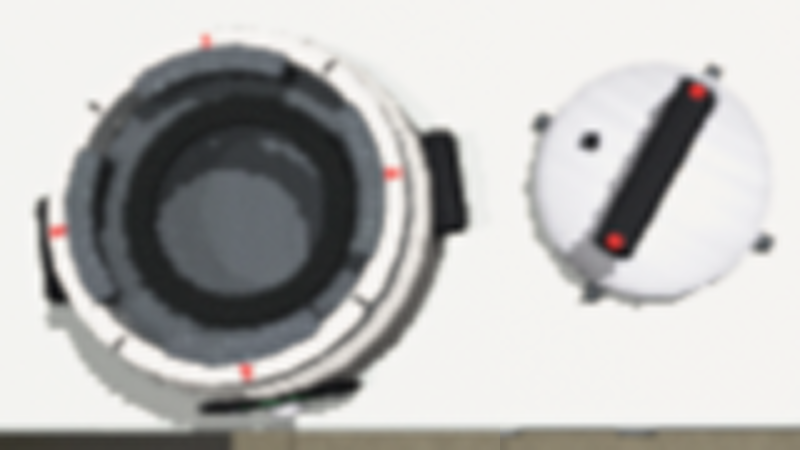

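```bash
cat >> h.py <<'E'
def reds(c,x0,y0,x1,y1,mn=2):
    im=c["img"][y0:y1,x0:x1].astype(float);w=np.clip(im[...,0]-im[...,1:].max(2)-35,0,None)
    n,l,st,ce=cv2.connectedComponentsWithStats((w>0).astype(np.uint8),connectivity=8);out=[]
    for k in range(1,n):
        if st[k,4]<mn:continue
        yy,xx=np.nonzero(l==k);ww=w[yy,xx];out.append([(xx*ww).sum()/ww.sum()+x0,(yy*ww).sum()/ww.sum()+y0])
    return np.array(out)
E
python3 - <<'E'
from h import *
np.set_printoptions(suppress=True,precision=4)
d=pickle.load(open("c0.pkl","rb"));t,s=d["top"],d["scene"]
r=reds(t,120,182,212,260);print(r);p=np.array([onz(t,u,.131) for u in r]);print(p,p.mean(0))
l=reds(t,250,190,285,240);p=np.array([onz(t,u,.076) for u in l]);print(l,p,p.mean(0),np.degrees(np.arctan2(*(p[0]-p[1])[[1,0]])))
print("scene reds",reds(s,180,205,250,250),reds(s,250,190,290,230))
for q in p: print(proj(s,q))
for z in(0,.2,.27):print(z,onz(t,(190,139),z),onz(t,(206,174),z),onz(t,(371,167),z),onz(t,(402,143),z),onz(t,(190,125),z))
for z in (0,.27):print([onz(s,u,z) for u in ((203,201),(199,152),(292,170),(294,112))])
E
```

```text
[[155.6909 187.7394]
 [192.9513 214.2026]
 [125.9737 225.823 ]
 [163.8127 253.8557]]
[[0.5744 0.1502 0.131 ]
 [0.5063 0.0534 0.131 ]
 [0.4778 0.2197 0.131 ]
 [0.4086 0.1222 0.131 ]] [0.4918 0.1364 0.131 ]
[[274.003  197.819 ]
 [257.4637 227.8159]] [[ 0.5567 -0.153   0.076 ]
 [ 0.4769 -0.1084  0.076 ]] [ 0.5168 -0.1307  0.076 ] -29.193325713372584
scene reds [[229.     211.4483]
 [187.2656 216.4375]
 [236.6591 235.7841]
 [190.6607 241.6875]] [[262.1818 195.1818]
 [272.4359 209.188 ]]
[262.6185 195.283 ]
[272.6109 209.1019]
0 [0.7481 0.0899 0.    ] [0.6412 0.0401 0.    ] [ 0.6598 -0.4405  0.    ] [ 0.7324 -0.5366  0.    ] [0.792  0.0912 0.    ]
0.2 [0.6806 0.0545 0.2   ] [0.5931 0.0138 0.2   ] [ 0.6084 -0.3791  0.2   ] [ 0.6677 -0.4576  0.2   ] [0.7164 0.0556 0.2   ]
0.27 [0.6569 0.0421 0.27  ] [0.5763 0.0046 0.27  ] [ 0.5904 -0.3576  0.27  ] [ 0.6451 -0.43    0.27  ] [0.69   0.0431 0.27  ]
[array([ 0.7754, -0.0755,  0.    ]), array([ 1.1213, -0.3582,  0.    ]), array([ 0.6874, -0.4969,  0.    ]), array([ 1.1468, -1.129 ,  0.    ])]
[array([0.4256, 0.2131, 0.27  ]), array([0.6425, 0.0358, 0.27  ]), array([ 0.3704, -0.0512,  0.27  ]), array([ 0.6585, -0.4476,  0.27  ])]
```

Call:
step_arm(delta_pos=[[1, -0.75, 0], [1, -0.75, 0], [1, -0.75, 0], [1, -0.75, 0], [1, -0.75, 0], [1, -0.75, 0], [1, -0.75, 0]], rot=[[0, 0, -0.8], [0, 0, -0.8], [0, 0, -0.8], [0, 0, -0.8], [0, 0, -0.8], [0, 0, -0.8], [0, 0, -0.8]], gripper=[1, 1, 1, 1, 1, 1, 1])

```text
time_s: 1.02
tool_pos: [0.3859, -0.3752, 0.2334]
tool_rot: [-180.0, -0.0, 93.0]
force: [-0.4, -0.2, -0.3]
grip_width: 0.0871
grasp_force: 0.0
```

```bash
cat >> h.py <<'E'
from scipy.spatial.transform import Rotation as Ro
def plan(o,pos,yaw):
    "world target -> tool-axis units, from state o"
    R=Ro.from_euler("xyz",o["tool_rot"],degrees=True);T=Ro.from_euler("xyz",[180,0,yaw],degrees=True)
    return np.round(R.inv().apply(np.array(pos)-o["tool_pos"])/.2,4),np.round((R.inv()*T).as_rotvec()/1.5,4)
def show(o):
    for k in("time_s","tool_pos","tool_rot","force","wrist_torque","grip_width","grasp_force"):print(k,np.round(o[k],4),end=" ")
    print(np.round(o["qpos"],1))
E
python3 - <<'E'
from h import *;from cell import env
o=env.get_obs();show(o);print(plan(o,[.517,-.131,.2],150.8))
d=pickle.load(open("c0.pkl","rb"));t,s=d["top"],d["scene"]
r=reds(t,120,182,212,260);q=reds(s,180,205,250,250)
for a,b in((0,0),(1,2),(2,1),(3,3)):print(tri((t,r[a]),(s,q[b])))
E
```

```text
time_s 1.025 tool_pos [ 0.3859 -0.3752  0.2334] tool_rot [-1.799751e+02 -3.800000e-03  9.297020e+01] force [-0.4106 -0.2235 -0.3297] wrist_torque [ 0.0155 -0.1203 -0.0325] grip_width 0.0871 grasp_force 0.0 [ 58.3   5.7 -18.1  98.6   1.8  76.1  42.8]
(array([1.1853, 0.7178, 0.1665]), array([-2.000e-04, -2.000e-04, -6.729e-01]))
(array([0.52179097, 0.10726377, 0.17042353]), np.float64(0.05258438698248013))
(array([0.50174111, 0.05484951, 0.05374966]), np.float64(0.018129611919602964))
(array([0.48003573, 0.20661632, 0.19709141]), np.float64(0.012256021591392443))
(array([0.4497803 , 0.17023297, 0.10955169]), np.float64(0.05804888108880294))
```

Call:
step_arm(delta_pos=[[1, 0.6, 0.1], [1, 0.6, 0.1], [1, 0.6, 0.1], [1, 0.6, 0.1], [1, 0.6, 0.1], [1, 0.6, 0.1], [1, 0.6, 0.1]], rot=[[0, 0, -0.673], [0, 0, -0.673], [0, 0, -0.673], [0, 0, -0.673], [0, 0, -0.673], [0, 0, -0.673], [0, 0, -0.673]], gripper=[1, 1, 1, 1, 1, 1, 1])

```text
time_s: 1.9
tool_pos: [0.4961, -0.1698, 0.2133]
tool_rot: [-180.0, -0.0, 150.5]
force: [0.1, 0.1, 0.9]
grip_width: 0.0874
grasp_force: 0.0
```

Run:
```python
from h import *;from cell import env,viewer
np.set_printoptions(suppress=True,precision=4)
d=pickle.load(open("c0.pkl","rb"));t,s=d["top"],d["scene"]
r=reds(t,120,182,212,260);q=reds(s,180,205,250,250)
print([proj(s,onz(t,u,.131)).round(1) for u in r]);P=[]
for u in r:
    e=proj(s,onz(t,u,.131));b=q[np.argmin(np.linalg.norm(q-e,axis=1))];P.append(tri((t,u),(s,b))[0]);print(e,b,P[-1])
w=viewer.read_camera("wrist");pickle.dump(w,open("w1.pkl","wb"));cv2.imwrite("pics/w1.png",w["img"][...,::-1])
o=env.get_obs();show(o)
print(reds(w,0,0,512,384))
print([proj(w,p) for p in([.5567,-.153,.076],[.4769,-.1084,.076])])
```

```text
[array([187.5, 216.6]), array([229.2, 211.5]), array([190.7, 241.9]), array([237.1, 235.8])]
[187.4822 216.5693] [187.2656 216.4375] [0.5746 0.1503 0.1313]
[229.1799 211.5459] [229.     211.4483] [0.5065 0.0535 0.1312]
[190.6992 241.8545] [190.6607 241.6875] [0.4779 0.2196 0.1314]
[237.0587 235.8147] [236.6591 235.7841] [0.409  0.1226 0.131 ]
time_s 1.95 tool_pos [ 0.4961 -0.17    0.2134] tool_rot [-179.9936   -0.0233  150.5013] force [ 0.1627  0.0111 -0.0539] wrist_torque [ 0.057  -0.1469 -0.0174] grip_width 0.0871 grasp_force 0.0 [ 46.4   5.6 -32.  101.5   3.1  73.8  74.1]
[[ 11.2603  26.0373]
 [299.6311 134.0081]
 [296.4642 233.1073]]
[array([296.803 , 234.0432]), array([300.3042, 135.6778])]
```

View pics/w1.png

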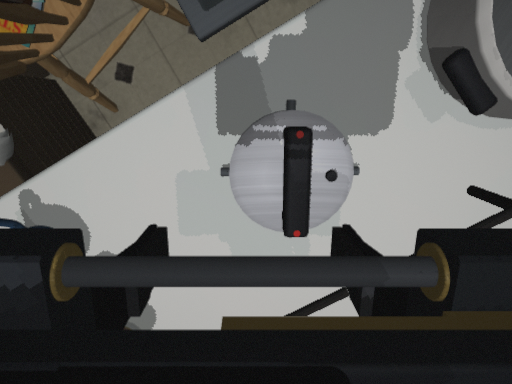

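The wrist view shows the lid at (291,171), with the bar's red dots at (300,134) and (296,233). They lie within 1.7 px of the prediction, so the three cameras agree.

Run:
```python
from h import *;from cell import env
np.set_printoptions(suppress=True,precision=4)
d=pickle.load(open("c0.pkl","rb"));t,s=d["top"],d["scene"];w=pickle.load(open("w1.pkl","rb"))
L=reds(t,250,190,285,240);S=reds(s,250,190,290,230);W=reds(w,100,100,400,300)[::-1]
p=[tri((t,L[i]),(s,S[i]),(w,W[i])) for i in(0,1)];print(p,tri((t,L[0]),(w,W[0])),tri((t,L[1]),(w,W[1])))
p=np.array([x[0] for x in p]);c=p.mean(0);a=np.degrees(np.arctan2(*(p[1]-p[0])[[1,0]]));print(c,a)
r=reds(t,120,182,212,260);q=reds(s,180,205,250,250);P=np.array([tri((t,u),(s,q[np.argmin(np.linalg.norm(q-proj(s,onz(t,u,.131)),axis=1))]))[0] for u in r])
print("cooker",P.mean(0),[np.degrees(np.arctan2(v[1],v[0])) for v in(P[0]-P[3],P[2]-P[1])])
o=env.get_obs();g=c+[0,0,-.011];print(g)
print(plan(o,[g[0],g[1],.065-.008],a))
```

```text
[(array([ 0.5568, -0.1527,  0.076 ]), np.float64(0.001225219054845444)), (array([ 0.4764, -0.1081,  0.0758]), np.float64(0.0010483025734541358))] (array([ 0.5574, -0.1532,  0.0721]), np.float64(6.695354890075754e-05)) (array([ 0.4767, -0.1081,  0.0711]), np.float64(0.0007120542857738657))
[ 0.5166 -0.1304  0.0759] 151.01110210198297
cooker [0.492  0.1365 0.1312] [np.float64(9.514909306269153), np.float64(99.76864498036)]
[ 0.5166 -0.1304  0.0649]
(array([0.0078, 0.2227, 0.7817]), array([-0.0001, -0.0003, -0.0059]))
```

Call:
step_arm(delta_pos=[[0.008, 0.22, 0], [0.008, 0.223, 0.2], [0.008, 0.223, 0.4], [0.008, 0.223, 0.6], [0.008, 0.223, 0.7], [0.008, 0.223, 0.77], [0.008, 0.223, 0.78], [0.008, 0.223, 0.78]], rot=[[0, 0, -0.006], [0, 0, -0.006], [0, 0, -0.006], [0, 0, -0.006], [0, 0, -0.006], [0, 0, -0.006], [0, 0, -0.006], [0, 0, -0.006]], gripper=[1, 1, 1, 1, 1, 1, 1, 1], squeeze=40)

```text
time_s: 2.95
tool_pos: [0.5174, -0.1305, 0.0583]
tool_rot: [180.0, 0.1, 151.1]
force: [1.0, 0.0, 0.3]
grip_width: 0.0872
grasp_force: 0.0
```

Call:
step_arm(delta_pos=[[0, 0, 0], [0, 0, 0], [0, 0, 0], [0, 0, 0], [0, 0, 0], [0, 0, 0], [0, 0, 0], [0, 0, 0]], rot=[[0, 0, 0], [0, 0, 0], [0, 0, 0], [0, 0, 0], [0, 0, 0], [0, 0, 0], [0, 0, 0], [0, 0, 0]], gripper=[-1, -1, -1, -1, -1, -1, -1, -1], squeeze=40)

```text
time_s: 3.95
tool_pos: [0.5167, -0.1304, 0.0575]
tool_rot: [-180.0, -0.0, 151.1]
force: [-0.3, 0.2, 0.0]
grip_width: 0.0237
grasp_force: 40.0
```

Call:
step_arm(delta_pos=[[0, 0, -0.1], [0, 0, -0.3], [0, 0, -0.5], [0, 0, -0.7], [0, 0, -0.85], [0, 0, -0.85]], rot=[[0, 0, 0], [0, 0, 0], [0, 0, 0], [0, 0, 0], [0, 0, 0], [0, 0, 0]], gripper=[-1, -1, -1, -1, -1, -1])

```text
time_s: 4.7
tool_pos: [0.5179, -0.1304, 0.2291]
tool_rot: [180.0, 0.2, 151.1]
force: [0.9, -0.1, -4.0]
grip_width: 0.0241
grasp_force: 40.0
```

Run:
```python
from h import *;from cell import env
o=env.get_obs();show(o);print(plan(o,[.492,.1365,.225],144.6))
```

```text
time_s 4.7 tool_pos [ 0.5179 -0.1304  0.2291] tool_rot [179.9753   0.2211 151.1075] force [ 0.927  -0.1434 -4.0126] wrist_torque [ 0.0822 -0.1649  0.0219] grip_width 0.0241 grasp_force 39.9999 [ 43.6   6.3 -34.5  99.1   3.8  75.5  69.4]
(array([0.7584, 1.1058, 0.0181]), array([0.0004, 0.0026, 0.0757]))
```

Call:
step_arm(delta_pos=[[0.1, 0.13, 0], [0.25, 0.35, 0], [0.4, 0.55, 0], [0.55, 0.75, 0], [0.65, 0.9, 0], [0.72, 0.98, 0], [0.72, 0.98, 0], [0.72, 0.98, 0]], rot=[[0, 0, 0.07], [0, 0, 0.07], [0, 0, 0.07], [0, 0, 0.07], [0, 0, 0.07], [0, 0, 0.07], [0, 0, 0.07], [0, 0, 0.07]], gripper=[-1, -1, -1, -1, -1, -1, -1, -1])

```text
time_s: 5.7
tool_pos: [0.485, 0.1094, 0.2261]
tool_rot: [-179.9, -0.1, 145.0]
force: [0.2, -0.7, -3.7]
grip_width: 0.0235
grasp_force: 40.0
```

Run:
```python
from h import *;from cell import env,viewer
o=env.get_obs();show(o);print(plan(o,[.492,.1365,.215],144.6))
d={n:viewer.read_camera(n) for n in("top","scene","wrist")};pickle.dump(d,open("c2.pkl","wb"))
a=cv2.resize(d["top"]["img"][160:275,100:230],(390,345),interpolation=2);b=cv2.resize(d["scene"]["img"][155:270,150:280],(390,345),interpolation=2)
cv2.imwrite("pics/c2.png",np.hstack([a,b])[...,::-1]);cv2.imwrite("pics/w2.png",d["wrist"]["img"][...,::-1])
```

```text
time_s 5.7 tool_pos [0.485  0.1094 0.2261] tool_rot [-1.798869e+02 -6.910000e-02  1.450278e+02] force [ 0.169  -0.7081 -3.6769] wrist_torque [ 0.0278 -0.1824 -0.0237] grip_width 0.0235 grasp_force 39.9997 [ 29.8   2.2 -46.2 103.5   1.7  75.1  38.3]
(array([0.0487, 0.1312, 0.0555]), array([-0.0013, -0.0008,  0.005 ]))
```

View pics/c2.png

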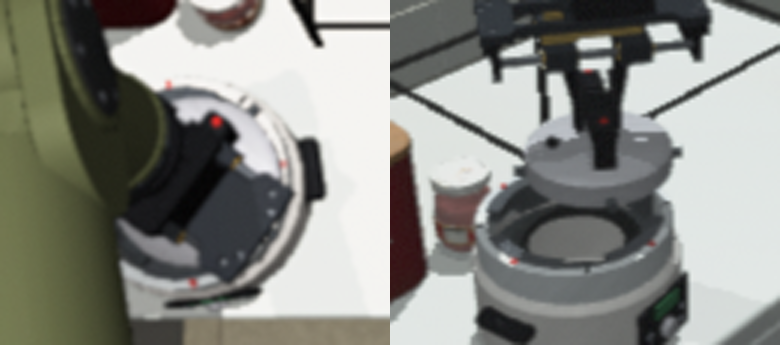

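View pics/w2.png

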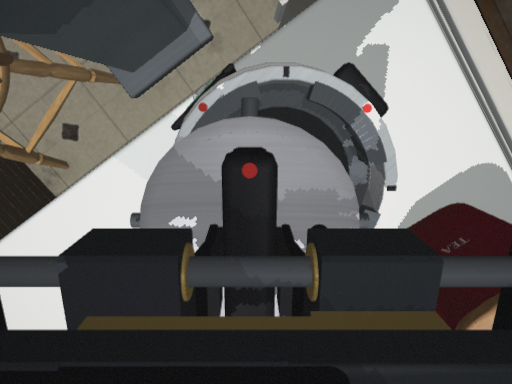

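The lid hangs level above the cooker. The wrist view shows the bar's dot at (249,170) and rim dots at (203,107) and (367,108); the top view shows the other bar dot at crop (216,121).

Run:
```python
from h import *;from cell import env
np.set_printoptions(suppress=True,precision=4)
d=pickle.load(open("c2.pkl","rb"));t,s,w=d["top"],d["scene"],d["wrist"]
o=env.get_obs();show(o);R=Ro.from_euler("xyz",o["tool_rot"],degrees=True)
for n,c,b in(("wr rim",w,(180,90,390,125)),("wr bar",w,(230,155,270,190)),("top bar",t,(165,190,180,210)),("scene bar",s,(205,180,235,205))):
    for u in reds(c,*b): print(n,u,onz(c,u,.131) if "rim" in n else (onz(c,u,o["tool_pos"][2]+.019),R.inv().apply(onz(c,u,o["tool_pos"][2]+.019)-o["tool_pos"])))
C=np.array([.492,.1365,.131]);
for k in range(4):
    a=np.radians(9.64+90*k);p=C+.0845*np.array([np.cos(a),np.sin(a),0]);print("pred rim",k,p,proj(w,p))
e=R.apply([.046,0,-.019])+o["tool_pos"];print("pred bar",proj(w,e))
print(plan(o,[.492,.1365,.195],144.64))
```

```text
time_s 5.85 tool_pos [0.4855 0.1094 0.2269] tool_rot [-179.9561   -0.0319  144.9618] force [ 0.4991  0.1059 -2.6022] wrist_torque [ 0.0445 -0.1486  0.0268] grip_width 0.0234 grasp_force 39.9998 [ 29.9   2.2 -46.2 103.4   1.6  75.1  38.3]
wr rim [202.3717 106.8494] [0.4072 0.122  0.131 ]
wr rim [366.9665 107.9068] [0.4765 0.2194 0.131 ]
wr bar [249.1855 170.0849] (array([0.4469, 0.136 , 0.2459]), array([ 0.0469, -0.0004, -0.019 ]))
top bar [171.6708 200.0174] (array([0.5229, 0.0829, 0.2459]), array([-0.0459, -0.0002, -0.019 ]))
scene bar [220.8197 194.9016] (array([0.4461, 0.1382, 0.2459]), array([ 0.0488,  0.0009, -0.019 ]))
pred rim 0 [0.5753 0.1507 0.131 ] [353.8305 259.3595]
pred rim 1 [0.4778 0.2198 0.131 ] [368.3565 109.1799]
pred rim 2 [0.4087 0.1223 0.131 ] [203.9879 108.2457]
pred rim 3 [0.5062 0.0532 0.131 ] [208.4135 258.4832]
pred bar [250.0802 172.1891]
(array([0.051 , 0.1296, 0.1596]), array([-0.0005, -0.0004,  0.0037]))
```

Call:
step_arm(delta_pos=[[0.03, 0.07, 0], [0.05, 0.13, 0.05], [0.05, 0.13, 0.13], [0.05, 0.13, 0.16], [0.05, 0.13, 0.16]], rot=[[0, 0, 0.004], [0, 0, 0.004], [0, 0, 0.004], [0, 0, 0.004], [0, 0, 0.004]], gripper=[-1, -1, -1, -1, -1])

```text
time_s: 6.48
tool_pos: [0.4917, 0.1368, 0.1947]
tool_rot: [-179.9, -0.1, 144.7]
force: [0.9, 0.3, -3.7]
grip_width: 0.0233
grasp_force: 40.0
```

Run:
```python
from h import *;from cell import env
o=env.get_obs();show(o);print(plan(o,[.492,.1365,.162],144.64))
```

```text
time_s 6.475 tool_pos [0.4917 0.1368 0.1947] tool_rot [-1.799189e+02 -5.450000e-02  1.446786e+02] force [ 0.8781  0.3235 -3.7264] wrist_torque [ 0.0172 -0.1833  0.0072] grip_width 0.0233 grasp_force 39.9998 [ 27.    6.1 -47.8 104.3   4.8  71.8  32.5]
(array([-0.0024, -0.0002,  0.1636]), array([-0.0009, -0.0006,  0.0005]))
```

Well centred; descend gently.

Call:
step_arm(delta_pos=[[0, 0, 0.03], [0, 0, 0.06], [0, 0, 0.09], [0, 0, 0.11], [0, 0, 0.13], [0, 0, 0.13]], rot=[[0, 0, 0], [0, 0, 0], [0, 0, 0], [0, 0, 0], [0, 0, 0], [0, 0, 0]], gripper=[-1, -1, -1, -1, -1, -1])

```text
time_s: 7.22
tool_pos: [0.4919, 0.1379, 0.1692]
tool_rot: [-180.0, -0.0, 144.8]
force: [0.0, 0.1, -3.1]
grip_width: 0.0234
grasp_force: 40.0
```

Call:
step_arm(delta_pos=[[0, 0, 0.01], [0, 0, 0.02], [0, 0, 0.03], [0, 0, 0.035], [0, 0, 0.035]], rot=[[0, 0, 0], [0, 0, 0], [0, 0, 0], [0, 0, 0], [0, 0, 0]], gripper=[-1, -1, -1, -1, -1])

```text
time_s: 7.85
tool_pos: [0.4921, 0.1379, 0.1626]
tool_rot: [-180.0, 0.0, 144.8]
force: [-0.5, -0.3, -3.1]
grip_width: 0.0238
grasp_force: 40.0
```

Run:
```python
from h import *;from cell import env
o=env.get_obs();show(o);print(plan(o,[.492,.1365,.161],144.64))
```

```text
time_s 7.85 tool_pos [0.4921 0.1379 0.1626] tool_rot [-1.799870e+02  5.000000e-03  1.447507e+02] force [-0.4856 -0.3355 -3.0594] wrist_torque [-0.1261 -0.0182  0.0502] grip_width 0.0238 grasp_force 39.9999 [ 26.3   8.1 -47.8 106.6   6.5  68.1  31.1]
(array([-0.0036, -0.0058,  0.0078]), array([-0.0002,  0.0001,  0.0013]))
```

Call:
step_arm(delta_pos=[[-0.004, -0.006, 0], [-0.004, -0.006, 0.005], [-0.004, -0.006, 0.01], [-0.004, -0.006, 0.01]], rot=[[0, 0, 0], [0, 0, 0], [0, 0, 0], [0, 0, 0]], gripper=[-1, -1, -1, -1])

```text
time_s: 8.35
tool_pos: [0.4922, 0.1366, 0.1608]
tool_rot: [180.0, 0.0, 144.8]
force: [-1.3, 0.6, 1.3]
grip_width: 0.0233
grasp_force: 40.0
```

Run:
```python
from h import *;from cell import env
o=env.get_obs();show(o);print(plan(o,[.492,.1365,.161],144.64))
```

```text
time_s 8.35 tool_pos [0.4922 0.1366 0.1608] tool_rot [1.799906e+02 1.800000e-02 1.447554e+02] force [-1.3286  0.6065  1.3378] wrist_torque [-0.0117  0.1968 -0.0561] grip_width 0.0233 grasp_force 40.0 [ 26.3   8.1 -47.8 106.7   6.5  67.9  31.2]
(array([ 0.0004, -0.0011, -0.0009]), array([0.0001, 0.0002, 0.0013]))
```

Call:
step_arm(delta_pos=[[0, 0, 0], [0, 0, 0], [0, 0, 0], [0, 0, 0], [0, 0, 0.002], [0, 0, 0.004], [0, 0, 0.006], [0, 0, 0.006]], rot=[[0, 0, 0], [0, 0, 0.04], [0, 0, 0.08], [0, 0, 0.12], [0, 0, 0.16], [0, 0, 0.2], [0, 0, 0.24], [0, 0, 0.24]], gripper=[-1, -1, -1, -1, -1, -1, -1, -1], squeeze=60)

```text
time_s: 9.35
tool_pos: [0.4929, 0.1367, 0.1599]
tool_rot: [179.9, 0.0, 124.1]
force: [0.4, -0.2, 2.1]
grip_width: 0.0236
grasp_force: 60.0
```

Run:
```python
from h import *;from cell import env
o=env.get_obs();show(o);print(plan(o,[.492,.1365,.158],99.64))
```

```text
time_s 9.35 tool_pos [0.4929 0.1367 0.1599] tool_rot [1.799003e+02 4.720000e-02 1.241458e+02] force [ 0.4166 -0.1756  2.0513] wrist_torque [ 0.0596 -0.1573 -0.1441] grip_width 0.0236 grasp_force 60.0094 [ 24.6   7.9 -45.9 106.8   6.2  67.7  10.8]
(array([ 0.0018, -0.0041,  0.0096]), array([0.0013, 0.0003, 0.2851]))
```

Call:
step_arm(delta_pos=[[0.002, -0.004, 0.002], [0.002, -0.004, 0.005], [0.002, -0.004, 0.007], [0.002, -0.004, 0.009], [0.002, -0.004, 0.01], [0.002, -0.004, 0.01], [0.002, -0.004, 0.01], [0.002, -0.004, 0.01], [0.002, -0.004, 0.01]], rot=[[0, 0, 0.04], [0, 0, 0.08], [0, 0, 0.12], [0, 0, 0.16], [0, 0, 0.2], [0, 0, 0.24], [0, 0, 0.26], [0, 0, 0.28], [0, 0, 0.28]], gripper=[-1, -1, -1, -1, -1, -1, -1, -1, -1])

```text
time_s: 10.48
tool_pos: [0.4918, 0.1366, 0.1578]
tool_rot: [179.9, -0.0, 100.1]
force: [1.4, -0.5, 4.7]
grip_width: 0.0235
grasp_force: 60.0
```

Run:
```python
from h import *;from cell import env
o=env.get_obs();show(o);print(plan(o,[.492,.1365,.158],99.64))
```

```text
time_s 10.475 tool_pos [0.4918 0.1366 0.1578] tool_rot [ 1.799103e+02 -4.600000e-03  1.000668e+02] force [ 1.3678 -0.4734  4.69  ] wrist_torque [ 0.1242 -0.3643  0.1119] grip_width 0.0235 grasp_force 60.0045 [ 22.8   7.6 -43.8 107.1   5.7  67.4 -12.9]
(array([-0.0005,  0.0008, -0.0011]), array([ 0.001 , -0.0001,  0.005 ]))
```

Call:
step_arm(delta_pos=[[0, 0, 0], [0, 0, 0], [0, 0, 0], [0, 0, 0]], rot=[[0, 0, 0.02], [0, 0, 0.04], [0, 0, 0.05], [0, 0, 0.05]], gripper=[-1, -1, -1, -1])

```text
time_s: 10.98
tool_pos: [0.4916, 0.1365, 0.1577]
tool_rot: [179.9, 0.1, 96.0]
force: [1.7, -0.5, 5.8]
grip_width: 0.0235
grasp_force: 61.8
```

Run:
```python
from h import *;from cell import env,viewer
o=env.get_obs();show(o)
d={n:viewer.read_camera(n) for n in("top","scene","wrist")};pickle.dump(d,open("c3.pkl","wb"))
a=cv2.resize(d["wrist"]["img"],(400,300));b=cv2.resize(d["scene"]["img"][155:275,150:310],(400,300),interpolation=2)
cv2.imwrite("pics/c3.png",np.hstack([a,b])[...,::-1])
```

```text
time_s 10.975 tool_pos [0.4916 0.1365 0.1577] tool_rot [1.799168e+02 7.270000e-02 9.599840e+01] force [ 1.7301 -0.5311  5.7933] wrist_torque [-0.0404 -0.1269  1.4268] grip_width 0.0235 grasp_force 61.7709 [ 22.4   7.6 -43.5 107.2   5.7  67.4 -17. ]
```

View pics/c3.png

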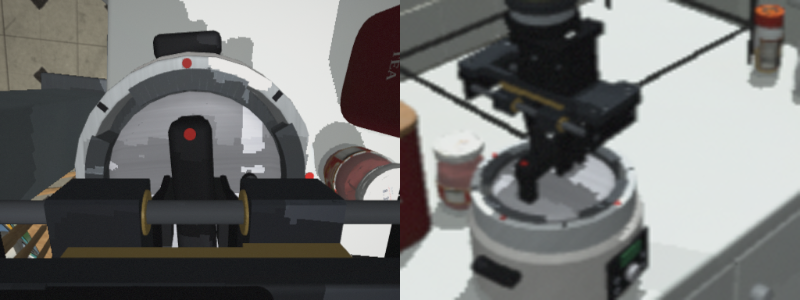

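The bar's dot (190,133) lines up with the rim's red dot (187,63), and the wrist torque rose to 1.4 N m, so the lid is against the stops. Now I release it and check.

Call:
step_arm(delta_pos=[[0, 0, 0], [0, 0, 0], [0, 0, 0], [0, 0, 0], [0, 0, 0], [0, 0, 0]], rot=[[0, 0, 0], [0, 0, 0], [0, 0, 0], [0, 0, 0], [0, 0, 0], [0, 0, 0]], gripper=[1, 1, 1, 1, 1, 1])

```text
time_s: 11.88
tool_pos: [0.4912, 0.1363, 0.1573]
tool_rot: [-180.0, 0.0, 95.8]
force: [0.1, 1.1, 0.4]
grip_width: 0.0755
grasp_force: 0.0
```

Call:
step_arm(delta_pos=[[0, 0, -0.1], [0, 0, -0.3], [0, 0, -0.5], [0, 0, -0.65], [0, 0, -0.75], [0, 0, -0.75], [0, 0, -0.75]], rot=[[0, 0, 0], [0, 0, 0], [0, 0, 0], [0, 0, 0], [0, 0, 0], [0, 0, 0], [0, 0, 0]], gripper=[1, 1, 1, 1, 1, 1, 1])

```text
time_s: 12.75
tool_pos: [0.4907, 0.1362, 0.3063]
tool_rot: [-179.9, 0.0, 95.8]
force: [-0.7, -0.3, 0.6]
grip_width: 0.087
grasp_force: 0.0
```

Run:
```python
from h import *;from cell import env,viewer
np.set_printoptions(suppress=True,precision=4)
o=env.get_obs();show(o)
d={n:viewer.read_camera(n) for n in("top","scene","wrist")};pickle.dump(d,open("c4.pkl","wb"))
cv2.imwrite("pics/w4.png",d["wrist"]["img"][...,::-1])
w,s=d["wrist"],d["scene"]
R=reds(w,100,20,420,330,6);print([(u,onz(w,u,.1775),onz(w,u,.131)) for u in R]);print(reds(s,175,160,255,260))
for k in range(4):
    a=np.radians(9.64+90*k);v=np.array([np.cos(a),np.sin(a),0]);print(proj(w,np.array([.492,.1365,.131])+.0845*v),proj(w,np.array([.492,.1365,.1775])+.046*v),proj(s,np.array([.492,.1365,.1775])+.046*v))
```

```text
time_s 12.75 tool_pos [0.4907 0.1362 0.3063] tool_rot [-179.9172    0.0121   95.7608] force [-0.7428 -0.2781  0.5852] wrist_torque [-0.0183 -0.0979  0.0297] grip_width 0.087 grasp_force 0.0 [ 24.2   1.6 -43.1  94.8   1.1  84.2 -13.2]
[(array([244.7734,  91.3948]), array([0.4773, 0.2177, 0.1775]), array([0.4763, 0.2194, 0.131 ])), (array([247.2265, 137.5289]), array([0.4829, 0.181 , 0.1775]), array([0.4829, 0.1765, 0.131 ])), (array([385.1815, 180.9881]), array([0.6062, 0.1558, 0.1775]), array([0.6267, 0.1471, 0.131 ])), (array([334.0863, 172.9065]), array([0.5608, 0.1584, 0.1775]), array([0.5737, 0.1501, 0.131 ])), (array([370.4375, 172.4792]), array([0.592 , 0.1619, 0.1775]), array([0.6101, 0.1543, 0.131 ])), (array([168.1328, 183.6749]), array([0.418 , 0.1342, 0.1775]), array([0.4072, 0.122 , 0.131 ])), (array([371.4623, 198.1226]), array([0.5974, 0.1393, 0.1775]), array([0.6165, 0.1278, 0.131 ])), (array([107.5893, 212.0893]), array([0.3648, 0.1025, 0.1775]), array([0.3452, 0.085 , 0.131 ])), (array([125.4526, 233.9579]), array([0.3808, 0.083 , 0.1775]), array([0.3638, 0.0622, 0.131 ])), (array([254.0701, 238.2482]), array([0.4981, 0.0908, 0.1775]), array([0.5007, 0.0713, 0.131 ])), (array([255.7882, 254.0079]), array([0.5014, 0.0753, 0.1775]), array([0.5044, 0.0532, 0.131 ]))]
[[220.3881 203.4925]
 [229.     211.3846]
 [187.1707 216.439 ]
 [199.3636 219.2149]
 [176.7333 233.3333]
 [236.6667 235.8095]
 [190.7941 241.7353]]
[335.7287 172.5557] [304.9421 186.0511] [196.6441 206.3021]
[246.4199  91.1139] [248.9681 136.67  ] [199.0889 219.4494]
[169.6579 183.4611] [200.468  192.8348] [224.3257 216.41  ]
[257.3558 254.1587] [255.8062 238.0145] [220.5773 203.5721]
```

View pics/w4.png

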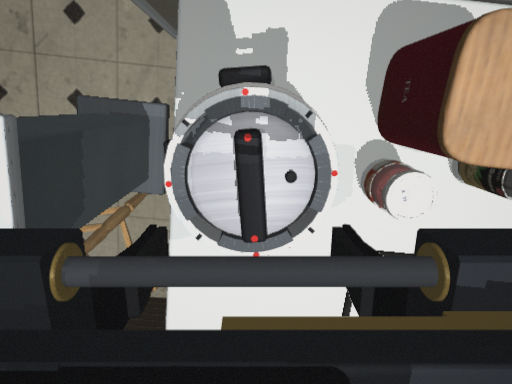

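The bar lies at 99.6°, in line with the red dots (247,138), (254,238), (245,91) and (256,254). Its height fits the locked position in the scene view too, and the gripper is clear.

```bash
python3 -c "
from cell import env;print(env.sign_off())"
```

```text
the job is handed in; nothing more can be done
None
```

The lid is on the multicooker, turned clockwise to the stops, locked and released; the job was handed in at about 13 s of the 51 s allowed, and the sign-off gave no verdict.

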